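# Load a wire reel and set the stand's tapered drag peg

## Task

Put the loose wire reel over the spindle of the reel stand so that it sits flat on the stand, and let go of it. Then set the drag: turn the stand's wooden tapered peg clockwise (seen from above) until its brass pointer is in line with the steel setting tab on the post, keeping the peg pressed down firmly into its hole all the while it is turned, so that it jams and stays there against its spring when you let go; do not force it so hard that the bush splits. Leave the terminal jar and the spare roller where they stand.

Things in the scene. Friction and masses are not known exactly. Their poses are not given: they have to be found in the camera images.
- reel_center (a point): Loose wire reel standing on its end on the table: black flanges 52 mm across at both ends (each 4 mm thick), copper winding 42 mm across between them, 34 mm tall overall, through bore 16 mm. 0.15 kg. The point is the reel's centre, 17 mm above its underside; z is the bore's axis.
- spindle_foot (a point): Reel stand, grey base plate 90x200x12 mm fixed to the table. At one end a black disc (40 mm across, 4 mm high) carries the steel spindle, an upright pin 12 mm across, 48 mm tall above the disc. The point is on the spindle's axis on top of the disc, 16 mm above the table, where the reel's underside must rest. Its +y axis points along the plate to the peg, whose axis is 124 mm away.
- peg: Dark wooden head of the tapered peg upright in the round grey post (45 mm across, 60 mm tall, a brass bush in its top) at the stand's other end: a flat thumb-piece 44 mm long (x), 12 thick (y), 32 tall, on a 25 mm collar. Origin: head centre, about 108 mm above the table at the start. Brass pointer at its +x end. Turns up to 1.9 rad clockwise from the start; a spring (0.01 N m, 0.04 at the tab) turns it back unless jammed.
- tab_tip (a point): Outer end of the steel setting tab, a finger 5 mm wide sticking out of the dark clamp ring round the top of the post, 43 mm from the peg's axis and 57 mm above the table. Its x axis points straight out from the peg's axis. It lies 0.8 to 1.3 rad clockwise of the peg's pointer at the start and stays put. The peg is set when both x axes point the same way.
- peg_press (a joint): How far the peg is pushed down (m), 0 to 0.022; 0 at the top. It slides stiffly (about 7 N) for 2 to 14 mm, differing each time, until the taper bites; then resistance climbs about 9 N per mm. Press 12 to 16 N: it bites well, takes 0.1 to 0.5 N m to turn and stays jammed when released. Under 9 N it may spring back; over about 17 N the bush may split.
- stand: The reel stand as a whole, with the post and the springy tapered bush in it. Origin: on the table under the middle of the base plate; +y along the plate from the spindle to the peg. The bush takes the pressing force less, or once turned plus, up to 7 N of sliding friction; 5 to 8 N of it stays while the jammed peg holds by itself. It splits at 24 N. Nothing of this shows in the poses: go by the force felt.
- jar_center (a point): Bystander: cream terminal jar with yellow cap, 55 mm across and 70 mm tall; its centre.
- roller_center (a point): Bystander: grey spare roller, 34 mm across and 18 mm high, lying flat; its centre.
There are look-alikes about, which are no part of the job. Leave any green look-alike of the part that bears reel_center alone.

How it is judged (in metres and radians):
On the way, in this order (a step that is already met when the one before it is completed fails the run):
1. the reel sits on the spindle, released (horizontal distance between reel_center and spindle_foot below 0.005 m and z of reel_center in the frame of spindle_foot between 0.013 and 0.021 m and angle between reel_center's own z axis and vertical below 0.1 rad and contact force between the fingers and reel below 0.2 N), for 0.2 s.
2. the peg is pressed to its bite while it is still being turned, 0.15 to 0.6 rad short of the tab (contact force between peg and stand above 3 N and angle between the x axis of peg and the x axis of tab_tip, either way round between 0.15 and 0.6 rad), for 0.1 s.
At the end, for the whole second after the job is handed in: The reel stands on the spindle's disc (within 5 mm of the axis, resting on the disc to 4 mm, upright to 0.1 rad), at rest, and the released peg holds by itself, jammed in its bush, with its pointer within 0.14 rad (8 degrees) of the setting tab (horizontal distance between reel_center and spindle_foot below 0.005 m and z of reel_center in the frame of spindle_foot between 0.013 and 0.021 m and angle between reel_center's own z axis and vertical below 0.1 rad and linear speed of reel below 0.02 m/s and angle between the x axis of peg and the x axis of tab_tip, either way round below 0.14 rad and contact force between peg and stand above 2 N and angular speed of peg below 0.05 rad/s); the robot touches nothing.
It fails at once if the peg is forced so hard (over 24 N on the bush) that the bush splits (contact force between peg and stand above 24 N).
It fails at once if the terminal jar or the spare roller is moved by more than 30 mm (distance of any of jar_center, roller_center from where it was at the start of the episode above 0.03 m).
It also fails if it takes over 70 s, if anything falls off the work surface, if the arm or the gripper's body presses on something with over 40 N, if the wrist force passes 120 N, or if a joint passes its speed limit or range.

## Robot

A 6-joint arm with a two-finger parallel gripper is mounted at the origin on the work surface; the furniture and walls round the work are solid. World frame = base frame: x ahead of the robot, y to its left, z up, the work surface at z = 0. Lengths are in mm, angles in degrees, forces in N, time in s.
With the tool pointing down it reaches from about 300 to 950 mm from the base axis. Payload 3.1 kg.
Tool frame: the origin (TCP) lies where the fingers leave the gripper's body, on its centre line; the fingertips stand 73 mm ahead of it and the grasp point (between the pads) lies 54 mm ahead of it; z points along the fingers, y is the line along which they close (so a half turn about z gives the same grasp; the last joint's range is limited). The gripper opens to 85 mm and grips with 20 to 120 N. Pads are 22 mm wide; open, the fingers measure 114 mm over their backs; the gripper's body (76 mm by 85 mm) begins 54 mm behind the grasp point. The pads swing forward as they close: fully open they stand 13 mm farther back than shut.
Start: joints at [71.236, 17.653, 93.61, -0, 68.738, -3.994], TCP at [159.372, 604.345, 303.872] pointing down, gripper open.
Joint ranges: [-175.34, 175.34], [-45.06, 112.39], [2.9, 150.54], [-68.45, 248.45], [3.09, 151.38], [-168.51, 168.51]. Speed limits (degrees/s): [159.86, 159.86, 180, 180, 180, 180].

## Interface

Orientations are given as a 3x3 rotation matrix whose columns are the frame's x, y, z axes.
In Python, from station import env gives the robot as it stands. The module is installed in compiled form; this text tells all that it offers.
- The arm moves only by the tool jog_arm, never from a script. Its argument "targets" is a list of rows, each a list of 3 entries, a list of its own where there are three numbers: the gripper command: -1 is shut, 1 is fully open, values between are in proportion, then the shift along the world's x, y, z as a fraction of full scale, then the turn, a rotation vector about the world's x, y, z as a fraction of full scale. In form: [[fingers, [tx, ty, tz], [wx, wy, wz]], ...]. A call has 1 to 8 rows; each row is the pose to reach, as a shift and turn from the pose commanded when the call began, turning the shorter way round; what a row does not reach only later rows make up. Full scale, the value 1, is 25 cm for a shift and 2 pi rad for a turn. A row lasts 1/10 s, in which the tool goes at most 50 mm and 8.59 degrees, less where a joint would pass 70% of its speed; a pose out of reach is approached as far as the arm can. A call with a number of a shift or a turn outside -1 to 1 is refused whole. A call with a gripper value outside its range is refused whole. The fingers move at their own pace and stop on an object; "grip_force" is the grip in N (left out, the last holds). Time passes only in rows, so rows that repeat a pose let the fingers close. It gives the time, the measured TCP pose, the force, the opening and the grip force at its end, in the units of the state.
- env.get_obs(): the state, without advancing time (a new reading comes with each control period).
- env.grab_frame(name): name is "scene" or "top" or "wrist"; returns a dict with "color" (420x560x3 uint8, red, green, blue), "fx", "fy", "cx", "cy" (pixels), "distortion" ([k1, k2, p1, p2, k3] as OpenCV has them; the pictures are not rectified), "R" (3x3) and "t" (3): a world point X has camera coordinates R X + t. Camera axes: x right, y down, z forward; pixel columns grow to the right and rows downward; lengths in mm; the calibration is good to about 2 mm. A picture is of the moment at which its call begins. There is no depth.
- env.close_job(): hands the job in; it is judged then, once.
The state is a dict: "time": time; "joint_pos": joint angles; "qd": joint speeds; "joint_efforts": joint torques, N m; "tcp_pos": TCP position; "tool_rot": TCP orientation; "force": force on the tool from outside, world axes, zero at the start; "torque": the same for the moment, N m; "finger_gap": finger opening in mm; "gripper_force": force on a finger pad.
Only numpy, scipy, OpenCV 4.12 (cv2) and the standard library are available. Lean on these libraries where they do the work, as an engineer would, in place of code of your own. Each camera call takes 0.05 s, during which the arm holds its last target. There are 200 camera calls.

## Working session

There is one attempt and no reset: what is moved stays moved. The work goes in short steps, Python scripts to look and compute and a tool call to move; the robot and the scene stay as the last step left them, time stands still between calls to the robot, and variables do not carry over. Pictures are saved under pics/ and viewed, at most 10 in all, crops included, and the job is handed in when it is done.

Besides the shell and the picture viewer there is one more tool, called after ">>>" as name([rows], argument=value, ...), one row to a line, values as JSON. jog_arm: Moves the arm, as the interface text tells. Its arguments: {"type":"object","properties":{"targets":{"type":"array"},"grip_force":{"type":"number"}},"required":["targets"]}

```bash
mkdir -p pics
cat > h.py <<'E'
import numpy as np, cv2
from station import env
def save(n,fn):
    f=env.grab_frame(n); cv2.imwrite(fn,cv2.cvtColor(f["color"],cv2.COLOR_RGB2BGR)); np.save(fn[:-4]+'.npy',f,allow_pickle=True); return f
def ld(fn): return np.load(fn,allow_pickle=True).item()
def K(f): return np.array([[f["fx"],0,f["cx"]],[0,f["fy"],f["cy"]],[0,0,1.]])
def ray(f,uv):
    p=cv2.undistortPoints(np.array([[uv]],float),K(f),np.array(f["distortion"],float))[0,0]
    R=np.array(f["R"]);t=np.array(f["t"]); return -R.T@t, R.T@np.array([p[0],p[1],1])
def onz(f,uv,z):
    o,d=ray(f,uv); return (o+d*(z-o[2])/d[2]).round(1)
def proj(f,X):
    R=np.array(f["R"]); return cv2.projectPoints(np.array(X,float).reshape(-1,1,3),cv2.Rodrigues(R)[0],np.array(f["t"],float),K(f),np.array(f["distortion"],float))[0][:,0]
E
python3 - <<'E'
from h import *
a=save("top","pics/top0.png");b=save("scene","pics/sc0.png")
i=np.vstack([cv2.imread("pics/top0.png"),cv2.imread("pics/sc0.png")])
print(-np.array(a["R"]).T@a["t"],-np.array(b["R"]).T@b["t"]); print(env.get_obs())
E
```

```text
[ 432.65474693 -136.33027983 1001.49734602] [449.05223055 315.33093771 799.37435117]
{'time': 0.1, 'joint_pos': array([ 7.12372110e+01,  1.77011845e+01,  9.36845724e+01, -5.61270105e-04,
        6.87416566e+01, -3.99288216e+00]), 'qd': array([ 0.02872624, -0.13881701, -0.17051359, -0.05528081,  0.01600999,
        0.09673402]), 'joint_efforts': array([-1.44280862e-04, -4.16406476e+01, -2.77645433e+01, -1.41061701e-04,
        3.96058545e-03,  4.05320031e-05]), 'tcp_pos': array([159.15433438, 603.74282978, 302.72415352]), 'tool_rot': array([[-9.66958278e-01,  2.54933695e-01, -7.06637913e-04],
       [ 2.54934633e-01,  9.66955990e-01, -2.10854569e-03],
       [ 1.45748417e-04, -2.21902219e-03, -9.99997527e-01]]), 'force': array([ 0.10749141, -0.47510829, -0.19833551]), 'torque': array([ 0.01225518, -0.00786777,  0.0250223 ]), 'gripper_force': 0.0, 'finger_gap': 85.48291564100533}
```

View pics/top0.png

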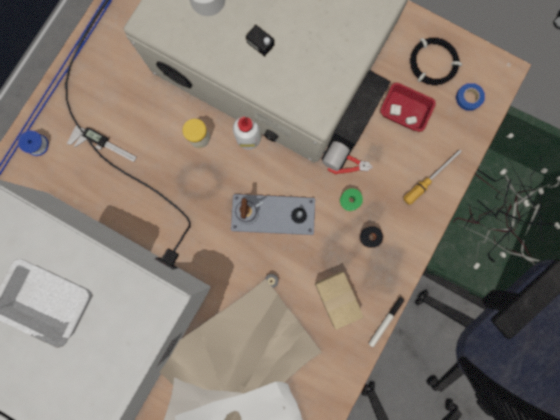

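View pics/sc0.png

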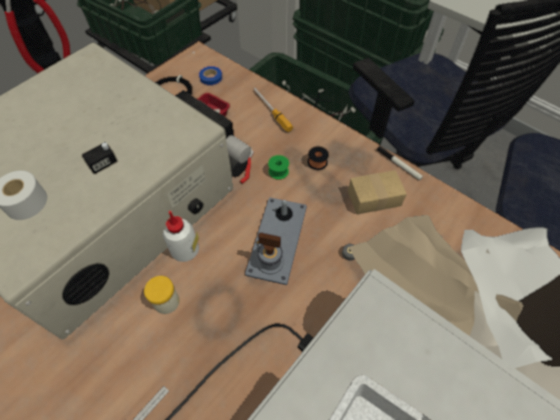

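Candidates for the reel:
- Black and copper spool: top (371,237), scene (318,157). This fits the description.
- Green look-alike: top (351,199), scene (278,167).
- Black cable coil: top (434,61).
- Blue tape: top (471,97).

I choose the black and copper one and check it in a close crop.

Run:
```python
from h import *
t=cv2.imread("pics/top0.png");s=cv2.imread("pics/sc0.png")
r=lambda i,x,y,w,h,W,H:cv2.resize(i[y:y+h,x:x+w],(W,H),interpolation=cv2.INTER_CUBIC)
A=r(t,225,185,100,60,500,300)
B=r(t,340,180,50,75,200,300)
C=r(s,240,190,75,100,225,300); D=r(s,262,140,75,50,450,300)
cv2.imwrite("pics/c1.png",np.vstack([np.hstack([A,B]),np.hstack([C,D,np.zeros((300,25,3),np.uint8)])]))
f=ld("pics/top0.npy");g=ld("pics/sc0.npy")
for n,u,v,z in [("reel",371,237,34),("green",351,199,34),("spindle",299,214,64),("disc",299,214,16),("peg",244,208,120),("jar",195,131,70),("roller",272,281,18),("c",236,233,12),("c",234,194,12),("c",315,194,12),("c",315,234,12)]: print(n,onz(f,(u,v),z))
for n,u,v,z in [("reel",318,152,34),("spindle",285,206,64),("spfoot",284,213,16),("peg",269,240,122),("post",270,256,60),("jar",159,288,70),("roller",349,251,18)]: print(n,onz(g,(u,v),z))
```

```text
reel [ 472.7 -348.7   34. ]
green [ 562.8 -304.3   34. ]
spindle [ 525.4 -179.6   64. ]
disc [ 530.2 -181.8   16. ]
peg [533.9 -59.2 120. ]
jar [719.7  58.2  70. ]
roller [ 372.5 -116.    18. ]
c [486.4 -30.7  12. ]
c [580.6 -25.7  12. ]
c [ 578.8 -221.3   12. ]
c [ 482.1 -219.6   12. ]
reel [ 476.3 -357.9   34. ]
spindle [ 524.4 -168.7   64. ]
spfoot [ 528.2 -181.4   16. ]
peg [534.4 -50.5 122. ]
post [533.3 -49.   60. ]
jar [723.2  59.9  70. ]
roller [ 376.6 -111.5   18. ]
```

View pics/c1.png

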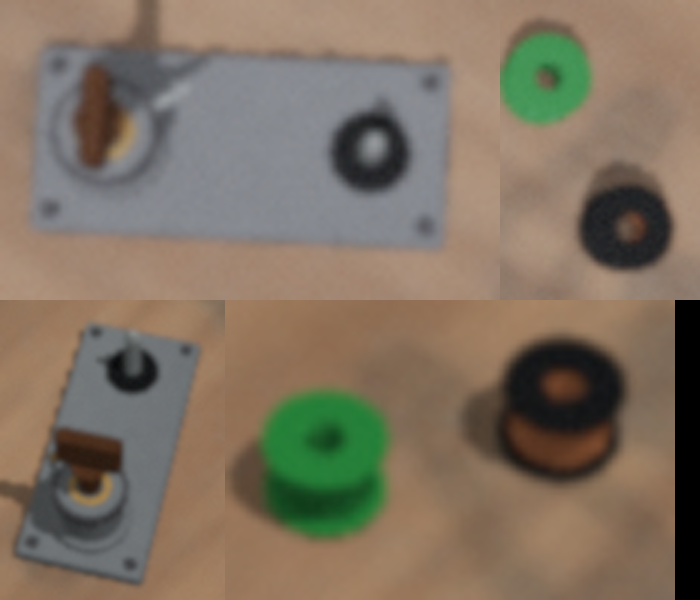

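The close crop confirms the reel: black flanges with copper winding at scene (318,157). Green is separate. Before moving I'll get the heights of the boxes.

```bash
python3 - <<'E'
from h import *
f=ld("pics/top0.npy");g=ld("pics/sc0.npy")
def tri(a,b):
    o1,d1=ray(f,a);o2,d2=ray(g,b);A=np.c_[d1,-d2];s=np.linalg.lstsq(A,o2-o1,rcond=None)[0]
    p,q=o1+d1*s[0],o2+d2*s[1];return ((p+q)/2).round(),np.linalg.norm(p-q).round(1)
print("greybox",tri((207,290),(372,273)),"cream corner",tri((315,130),(228,143)), "bottle",tri((245,124),(174,218)))
for z in(0,100,200,300): print(z,onz(f,(207,290),z),onz(f,(5,188),z))
E
sed -n 1,1p h.py
```

```text
greybox (array([359.,   9., 179.]), np.float64(15.4)) cream corner (array([ 662., -208.,  199.]), np.float64(34.2)) bottle (array([719., -62., 126.]), np.float64(4.4))
0 [351.9  39.3   0. ] [602.3 533.4   0. ]
100 [360.   21.8 100. ] [585.3 466.5 100. ]
200 [368.    4.3 200. ] [568.4 399.6 200. ]
300 [376.1 -13.3 300. ] [551.5 332.8 300. ]
import numpy as np, cv2
```

Run:
```python
import cv2
s=cv2.imread("pics/sc0.png");t=cv2.imread("pics/top0.png")
cv2.imwrite("pics/c2.png",cv2.hconcat([cv2.resize(s[220:420,140:440],(450,300)),cv2.resize(t[180:420,0:280],(350,300))]))
```

```text
(no output)
```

View pics/c2.png

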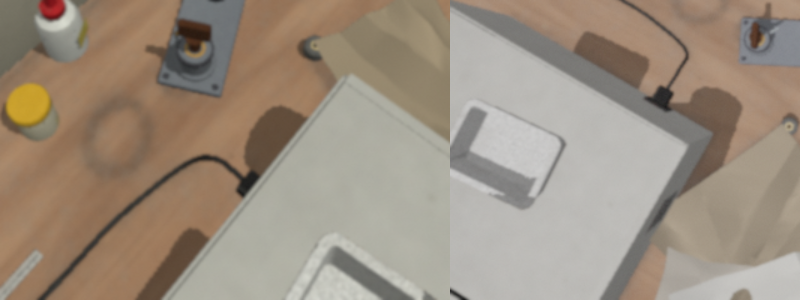

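The grey box is about 200 mm high, so I'll raise the tool and cross to above the stand.

>>> jog_arm([
  [1, [0, 0, 0.4], [0, 0, 0.041]],
  [1, [0, 0, 0.4], [0, 0, 0.041]],
  [1, [0.7, -1, 0.4], [0, 0, 0.041]],
  [1, [0.7, -1, 0.4], [0, 0, 0.041]],
  [1, [0.7, -1, 0.4], [0, 0, 0.041]],
  [1, [0.7, -1, 0.4], [0, 0, 0.041]],
  [1, [0.7, -1, 0.4], [0, 0, 0.041]],
  [1, [0.7, -1, 0.4], [0, 0, 0.041]],
])

```text
time: 0.9
tcp_pos: [331.9, 356.7, 403.5]
tool_rot: [[-1.0, -0.0, -0.0], [-0.0, 1.0, -0.0], [0.0, -0.0, -1.0]]
force: [0.7, -0.3, 0.3]
finger_gap: 85.1
gripper_force: 0.0
```

>>> jog_arm([
  [1, [0.7, -1, 0], [0, 0, 0]],
  [1, [0.7, -1, 0], [0, 0, 0]],
  [1, [0.7, -1, 0], [0, 0, 0]],
  [1, [0.7, -1, 0], [0, 0, 0]],
  [1, [0.7, -1, 0], [0, 0, 0]],
  [1, [0.7, -1, 0], [0, 0, 0]],
  [1, [0.7, -1, 0], [0, 0, 0]],
  [1, [0.7, -1, 0], [0, 0, 0]],
])

```text
time: 1.7
tcp_pos: [506.7, 107.3, 403.1]
tool_rot: [[-1.0, 0.004, -0.002], [0.004, 1.0, 0.0], [0.002, 0.0, -1.0]]
force: [0.4, 0.2, -0.1]
finger_gap: 85.2
gripper_force: 0.0
```

>>> jog_arm([
  [1, [0, -0.64, 0], [0, 0, 0]],
  [1, [0, -0.64, 0], [0, 0, 0]],
  [1, [0, -0.64, 0], [0, 0, 0]],
  [1, [0, -0.64, 0], [0, 0, 0]],
  [1, [0, -0.64, 0], [0, 0, 0]],
])

```text
time: 2.2
tcp_pos: [505.9, -51.3, 403.6]
tool_rot: [[-1.0, 0.002, -0.001], [0.002, 1.0, 0.001], [0.001, 0.001, -1.0]]
force: [0.3, 0.4, 0.3]
finger_gap: 85.7
gripper_force: 0.0
```

Run:
```python
from h import *
f=save("wrist","pics/w1.png"); R=np.array(f["R"]);print(-R.T@f["t"],R)
```

```text
[439.65874712 -51.81048725 474.88993968] [[ 9.88516369e-04  9.99999499e-01 -1.56325799e-04]
 [ 9.65325673e-01 -9.13432314e-04  2.61046950e-01]
 [ 2.61046676e-01 -4.08954490e-04 -9.65326093e-01]]
```

View pics/w1.png

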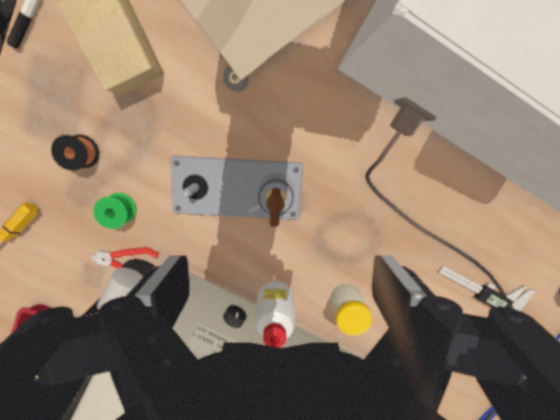

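The wrist view shows the stand with spindle (190,190) and peg head (276,205), the reel at (74,152), green at (113,211), roller at (235,77) and jar at (352,310). I'll move above the reel for a closer measurement.

>>> jog_arm([
  [1, [-0.12, -1, -0.2], [0, 0, 0]],
  [1, [-0.12, -1, -0.2], [0, 0, 0]],
  [1, [-0.12, -1, -0.2], [0, 0, 0]],
  [1, [-0.12, -1, -0.2], [0, 0, 0]],
  [1, [-0.12, -1, -0.2], [0, 0, 0]],
  [1, [-0.12, -1, -0.2], [0, 0, 0]],
])

```text
time: 2.85
tcp_pos: [476.2, -303.1, 352.2]
tool_rot: [[-1.0, 0.002, -0.002], [0.002, 1.0, 0.0], [0.002, 0.0, -1.0]]
force: [0.2, 0.9, -0.9]
finger_gap: 85.5
gripper_force: 0.0
```

>>> jog_arm([
  [1, [0, -0.2, -0.4], [0, 0, 0]],
  [1, [0, -0.2, -0.4], [0, 0, 0]],
  [1, [0, -0.2, -0.4], [0, 0, 0]],
  [1, [0, -0.2, -0.4], [0, 0, 0]],
])

```text
time: 3.25
tcp_pos: [476.3, -348.8, 251.4]
tool_rot: [[-1.0, -0.001, -0.004], [-0.001, 1.0, 0.005], [0.004, 0.005, -1.0]]
force: [-0.4, -0.5, -0.5]
finger_gap: 85.3
gripper_force: 0.0
```

Run:
```python
from h import *
f=save("wrist","pics/w2.png"); print(env.get_obs()["tcp_pos"])
# stand from w1 crops beside
a=cv2.imread("pics/w1.png")[145:235,160:310]; b=cv2.imread("pics/w2.png")
cv2.imwrite("pics/c3.png",np.hstack([cv2.resize(a,(500,300),interpolation=cv2.INTER_CUBIC),cv2.resize(b,(300,300*420//560)) if 0 else cv2.resize(b[80:300,170:390],(300,300))]))
```

```text
[ 477.29340869 -349.51272494  253.781039  ]
```

View pics/c3.png

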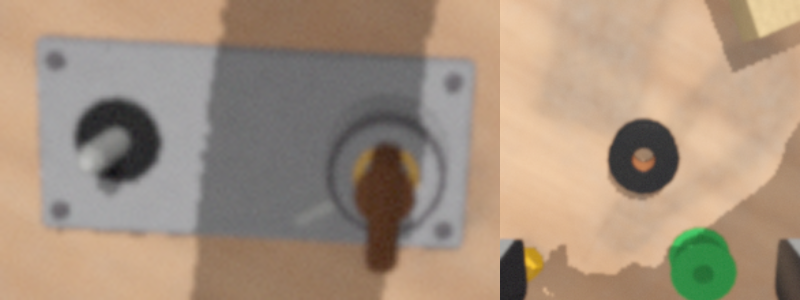

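Run:
```python
from h import *
f=ld("pics/w2.npy"); c=f["color"].astype(int); m=((c.max(2)<75)).astype(np.uint8); m[:150]=0;m[250:]=0;m[:,:240]=0;m[:,310:]=0
cs=max(cv2.findContours(m,0,1)[0],key=cv2.contourArea); e=cv2.fitEllipse(cs); print(e,onz(f,e[0],34),onz(f,e[0],30))
g=ld("pics/w1.npy"); p=lambda x,y:(160+x*.3,145+y*.3)
q=[onz(g,p(*s),12) for s in [(55,61),(453,83),(60,210),(443,231)]]; print(q,np.mean(q,0))
s=np.mean(q,0); u=((q[1]+q[3])-(q[0]+q[2]));u/=np.linalg.norm(u);print("axis",u)
for n,a,z in [("disc",(118,140),16),("sptip",(90,160),64),("post",(387,175),60),("tabtip",(297,222),57),("pegtopnear",(387,152),124),("pegfar",(381,262),124)]: print(n,onz(g,p(*a),z))
```

```text
((274.7723083496094, 194.67791748046875), (48.40658187866211, 51.7324104309082), 2.720531940460205) [ 473.3 -354.1   34. ] [ 474.2 -354.1   30. ]
[array([ 493.7, -208.8,   12. ]), array([503.9, -28.4,  12. ]), array([ 563.6, -212.7,   12. ]), array([574. , -32.2,  12. ])] [ 533.8   -120.525   12.   ]
axis [0.05698677 0.99837493 0.        ]
disc [ 529.3 -181.7   16. ]
sptip [ 528.3 -180.3   64. ]
post [535.7 -57.9  60. ]
tabtip [556.9 -96.4  57. ]
pegtopnear [512.6 -56.9 124. ]
pegfar [553.2 -59.3 124. ]
```

>>> jog_arm([
  [1, [-0.015, -0.018, -0.5], [0, 0, 0]],
  [1, [-0.015, -0.018, -0.5], [0, 0, 0]],
  [1, [-0.015, -0.018, -0.5], [0, 0, 0]],
  [1, [-0.015, -0.018, -0.5], [0, 0, 0]],
  [1, [-0.015, -0.018, -0.5], [0, 0, 0]],
])

```text
time: 3.8
tcp_pos: [474.7, -356.0, 131.5]
tool_rot: [[-1.0, -0.001, 0.003], [-0.001, 1.0, -0.002], [-0.003, -0.002, -1.0]]
force: [0.2, -1.2, -0.0]
finger_gap: 85.0
gripper_force: 0.0
```

Run:
```python
from h import *
o=env.get_obs();print(o["tcp_pos"],o["tool_rot"].round(4))
f=save("wrist","pics/w3.png"); c=f["color"].astype(int)
print(proj(f,[[473.5,-354,34]]))
m=((c.max(2)<75)).astype(np.uint8)
x,y=proj(f,[[473.5,-354,34]])[0].astype(int); m[:max(0,y-75)]=0;m[y+75:]=0;m[:,:x-75]=0;m[:,x+75:]=0
cs=max(cv2.findContours(m,0,1)[0],key=cv2.contourArea); e=cv2.fitEllipse(cs); print(e,onz(f,e[0],34))
```

```text
[ 474.69609175 -355.97218196  131.46156987] [[-1.     -0.0011  0.0031]
 [-0.0011  1.     -0.0022]
 [-0.0031 -0.0022 -1.    ]]
[[285.25765345 240.02573529]]
((285.24395751953125, 236.86764526367188), (81.75263977050781, 88.88422393798828), 176.75949096679688) [ 471.5 -354.    34. ]
```

View pics/w3.png

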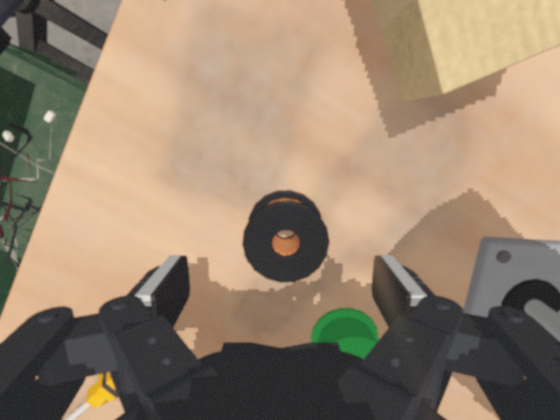

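Reel at (286,240), centred between the fingers; green at (345,335) is clear of them.

>>> jog_arm([
  [1, [-0.004, 0.007, -0.1], [0, 0, 0]],
  [1, [-0.004, 0.007, -0.214], [0, 0, 0]],
  [1, [-0.004, 0.007, -0.214], [0, 0, 0]],
  [1, [-0.004, 0.007, -0.214], [0, 0, 0]],
])

```text
time: 4.25
tcp_pos: [473.0, -354.9, 77.6]
tool_rot: [[-1.0, -0.0, 0.002], [-0.0, 1.0, -0.002], [-0.002, -0.002, -1.0]]
force: [-0.6, 0.8, -0.3]
finger_gap: 85.6
gripper_force: 0.0
```

>>> jog_arm([
  [-1, [0, 0, 0], [0, 0, 0]],
  [-1, [0, 0, 0], [0, 0, 0]],
  [-1, [0, 0, 0], [0, 0, 0]],
  [-1, [0, 0, 0], [0, 0, 0]],
  [-1, [0, 0, 0], [0, 0, 0]],
  [-1, [0, 0, 0], [0, 0, 0]],
  [-1, [0, 0, 0], [0, 0, 0]],
  [-1, [0, 0, 0], [0, 0, 0]],
], grip_force=35)

```text
time: 5.05
tcp_pos: [472.7, -354.9, 77.6]
tool_rot: [[-1.0, 0.0, 0.002], [0.0, 1.0, -0.002], [-0.002, -0.002, -1.0]]
force: [-1.2, 0.9, 6.6]
finger_gap: 49.4
gripper_force: 35.2
```

>>> jog_arm([
  [-1, [0, 0, 0.04], [0, 0, 0]],
  [-1, [0, 0, 0.2], [0, 0, 0]],
  [-1, [0, 0, 0.4], [0, 0, 0]],
  [-1, [0, 0, 0.4], [0, 0, 0]],
  [-1, [0, 0, 0.4], [0, 0, 0]],
])

```text
time: 5.55
tcp_pos: [472.5, -354.9, 177.7]
tool_rot: [[-1.0, 0.0, 0.003], [0.0, 1.0, -0.003], [-0.003, -0.003, -1.0]]
force: [-0.1, -0.0, -2.7]
finger_gap: 49.3
gripper_force: 37.2
```

Run:
```python
from h import *
o=env.get_obs();print(o["tcp_pos"],o["force"],o["finger_gap"])
f=save("wrist","pics/w4.png"); t=np.array(o["tcp_pos"])
print(proj(f,[t+[0,0,-44],t+[26,0,-44],t+[-26,0,-44],t+[0,26,-44],t+[0,-26,-44]]))
```

```text
[ 472.45533231 -354.92120015  177.66076144] [-0.11544562 -0.02797169 -2.74397882] 49.268640078845586
[[282.19719469 288.89882716]
 [282.07417482 341.29533548]
 [282.33346332 230.46629259]
 [344.03734374 289.02898303]
 [220.44563243 288.72578045]]
```

View pics/w4.png

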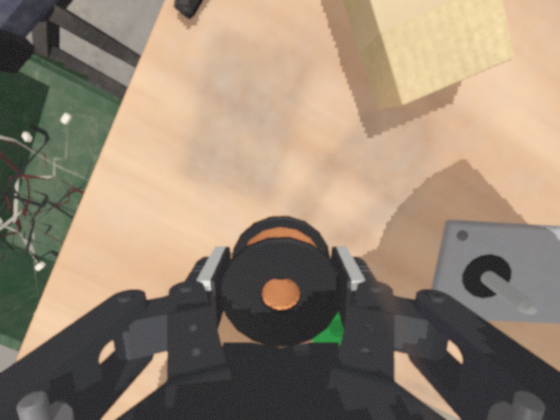

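Held upright: bore at (281,293), between the pads. I'll fit the bore offset and refine the spindle.

Run:
```python
from h import *
f=ld("pics/w4.npy"); c=f["color"].astype(int); t=np.array([472.45,-354.92,177.66])
m=((c[...,0]>90)).astype(np.uint8); m[:270]=0;m[318:]=0;m[:,:255]=0;m[:,305:]=0
cs=max(cv2.findContours(m,0,1)[0],key=cv2.contourArea); e=cv2.fitEllipse(cs); print(e,onz(f,e[0],t[2]-44)-t)
m=((c.max(2)<60)).astype(np.uint8); m[:250]=0;m[305:]=0;m[:,:455]=0;m[:,515:]=0
cs=max(cv2.findContours(m,0,1)[0],key=cv2.contourArea); h=cv2.convexHull(cs);e=cv2.fitEllipse(h); print(e,onz(f,e[0],16))
print(proj(f,[[529.2,-181.6,16],[529.2,-181.6,64]]))
# project for reel bore expected size
for dx in (0,2):
  a=np.linspace(0,6.28,60);P=proj(f,np.c_[t[0]+dx+8*np.cos(a),t[1]+8*np.sin(a),0*a+t[2]-44]);print(dx,P.min(0),P.max(0))
  P=proj(f,np.c_[t[0]+dx+26*np.cos(a),t[1]+26*np.sin(a),0*a+t[2]-44]);print(dx,P.min(0),P.max(0))
g=ld("pics/top0.npy")
for fn,(x0,x1,y0,y1) in {"pics/top0":(285,312,202,228)}.items():
  c=g["color"].astype(int);m=(c.max(2)<65).astype(np.uint8);k=np.zeros_like(m);k[y0:y1,x0:x1]=m[y0:y1,x0:x1]
  cs=max(cv2.findContours(k,0,1)[0],key=cv2.contourArea);e=cv2.fitEllipse(cv2.convexHull(cs));print(e,onz(g,e[0],16))
```

```text
((280.31201171875, 293.6024475097656), (32.11922836303711, 38.87825012207031), 91.30179595947266) [  2.25  -0.78 -43.96]
((486.343505859375, 275.5851135253906), (40.01959991455078, 47.58974075317383), 67.17656707763672) [ 527.8 -183.    16. ]
[[487.73392461 277.10585483]
 [532.68142521 310.41196485]]
0 [263.18539681 271.61414922] [301.22597523 305.60989584]
0 [220.38088036 230.52930841] [344.10986666 341.28398621]
2 [263.25441631 275.99224095] [301.13702675 309.70468661]
2 [220.62759682 235.25934854] [343.842579   345.08951073]
((298.68609619140625, 214.82676696777344), (13.647400856018066, 14.60375690460205), 16.886192321777344) [ 528.2 -181.    16. ]
```

>>> jog_arm([
  [-1, [0.218, 0.694, 0], [0, 0, 0]],
  [-1, [0.218, 0.694, 0], [0, 0, 0]],
  [-1, [0.218, 0.694, 0], [0, 0, 0]],
  [-1, [0.218, 0.694, 0], [0, 0, 0]],
  [-1, [0.218, 0.694, 0], [0, 0, 0]],
  [-1, [0.218, 0.694, -0.08], [0, 0, 0]],
  [-1, [0.218, 0.694, -0.08], [0, 0, 0]],
  [-1, [0.218, 0.694, -0.08], [0, 0, 0]],
])

```text
time: 6.4
tcp_pos: [524.5, -180.6, 153.5]
tool_rot: [[-1.0, 0.001, -0.004], [0.001, 1.0, 0.002], [0.004, 0.002, -1.0]]
force: [0.5, 0.2, -2.9]
finger_gap: 49.3
gripper_force: 37.4
```

Run:
```python
from h import *
o=env.get_obs();t=o["tcp_pos"];print(t,o["force"])
f=save("wrist","pics/w5.png");g=save("scene","pics/s5.png");h=save("top","pics/t5.png")
p=proj(g,[t+[1.7,0,-60]])[0].astype(int);q=proj(h,[t+[1.7,0,-60]])[0].astype(int);print(p,q)
r=lambda i,c:cv2.resize(i[c[1]-40:c[1]+40,c[0]-50:c[0]+50],(400,320),interpolation=cv2.INTER_CUBIC)
cv2.imwrite("pics/c5.png",np.hstack([r(cv2.imread("pics/s5.png"),p),r(cv2.imread("pics/t5.png"),q)]))
```

```text
[ 524.45145631 -180.63126804  153.52748923] [ 0.45304556  0.15753498 -2.93391498]
[285 193] [300 212]
```

View pics/c5.png

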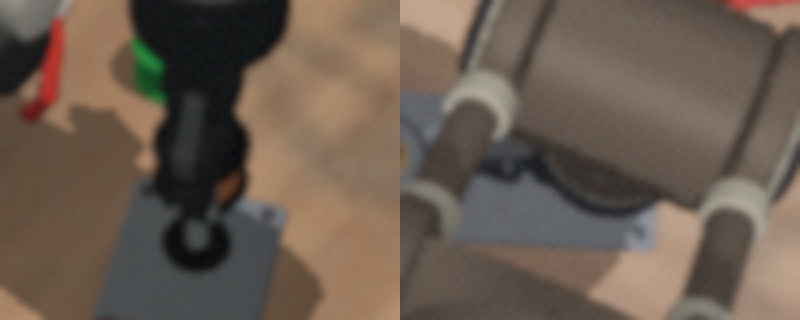

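The scene view shows the reel hanging just above the spindle; the top view is blocked by the arm. I'll correct x and then lower with force checks.

>>> jog_arm([
  [-1, [0.01, -0.002, 0], [0, 0, 0]],
  [-1, [0.01, -0.002, -0.03], [0, 0, 0]],
  [-1, [0.01, -0.002, -0.04], [0, 0, 0]],
  [-1, [0.01, -0.002, -0.04], [0, 0, 0]],
])

```text
time: 6.95
tcp_pos: [528.0, -180.9, 144.6]
tool_rot: [[-1.0, 0.0, -0.002], [0.0, 1.0, 0.001], [0.002, 0.001, -1.0]]
force: [-0.1, 0.4, -1.9]
finger_gap: 49.4
gripper_force: 37.4
```

>>> jog_arm([
  [-1, [0, 0, -0.012], [0, 0, 0]],
  [-1, [0, 0, -0.024], [0, 0, 0]],
  [-1, [0, 0, -0.024], [0, 0, 0]],
])

```text
time: 7.25
tcp_pos: [528.3, -181.0, 138.8]
tool_rot: [[-1.0, 0.0, -0.001], [0.0, 1.0, 0.0], [0.001, 0.0, -1.0]]
force: [-0.5, -0.2, -2.5]
finger_gap: 49.3
gripper_force: 37.4
```

>>> jog_arm([
  [-1, [-0.003, 0, -0.015], [0, 0, 0]],
  [-1, [-0.003, 0, -0.032], [0, 0, 0]],
  [-1, [-0.003, 0, -0.032], [0, 0, 0]],
])

```text
time: 7.55
tcp_pos: [527.3, -180.9, 130.6]
tool_rot: [[-1.0, 0.0, -0.001], [0.0, 1.0, 0.001], [0.001, 0.001, -1.0]]
force: [0.7, 0.1, -2.1]
finger_gap: 49.1
gripper_force: 37.4
```

>>> jog_arm([
  [-1, [0, 0, -0.03], [0, 0, 0]],
  [-1, [0, 0, -0.06], [0, 0, 0]],
  [-1, [0, 0, -0.09], [0, 0, 0]],
  [-1, [0, 0, -0.12], [0, 0, 0]],
  [-1, [0, 0, -0.13], [0, 0, 0]],
  [-1, [0, 0, -0.13], [0, 0, 0]],
])

```text
time: 8.15
tcp_pos: [527.4, -181.0, 98.0]
tool_rot: [[-1.0, 0.0, -0.001], [0.0, 1.0, 0.001], [0.001, 0.001, -1.0]]
force: [-0.6, 0.0, -2.3]
finger_gap: 49.6
gripper_force: 37.4
```

>>> jog_arm([
  [-1, [0, 0, -0.01], [0, 0, 0]],
  [-1, [0, 0, -0.016], [0, 0, 0]],
  [-1, [0, 0, -0.016], [0, 0, 0]],
])

```text
time: 8.45
tcp_pos: [527.9, -181.2, 94.9]
tool_rot: [[-1.0, 0.0, 0.0], [0.0, 1.0, -0.0], [-0.0, -0.0, -1.0]]
force: [0.1, 0.2, -1.7]
finger_gap: 49.4
gripper_force: 37.4
```

Almost down: about 1 mm more, then release and rise.

>>> jog_arm([
  [-1, [0, 0, -0.006], [0, 0, 0]],
  [-1, [0, 0, -0.006], [0, 0, 0]],
  [0.2, [0, 0, -0.006], [0, 0, 0]],
  [1, [0, 0, -0.006], [0, 0, 0]],
  [1, [0, 0, -0.006], [0, 0, 0]],
  [1, [0, 0, -0.006], [0, 0, 0]],
  [1, [0, 0, -0.006], [0, 0, 0]],
  [1, [0, 0, -0.006], [0, 0, 0]],
])

```text
time: 9.25
tcp_pos: [527.9, -181.2, 93.4]
tool_rot: [[-1.0, 0.0, 0.0], [0.0, 1.0, -0.0], [-0.0, -0.0, -1.0]]
force: [0.1, -0.0, 1.1]
finger_gap: 85.7
gripper_force: 0.0
```

>>> jog_arm([
  [1, [0, 0, 0.1], [0, 0, 0]],
  [1, [0, 0, 0.3], [0, 0, 0]],
  [1, [0, 0, 0.5], [0, 0, 0]],
  [1, [0, 0, 0.6], [0, 0, 0]],
  [1, [0, 0.3, 0.6], [0, 0, 0]],
  [1, [0, 0.3, 0.6], [0, 0, 0]],
  [1, [0, 0.3, 0.6], [0, 0, 0]],
  [1, [0, 0.3, 0.6], [0, 0, 0]],
])

```text
time: 10.05
tcp_pos: [527.9, -105.9, 243.4]
tool_rot: [[-1.0, -0.001, 0.0], [-0.001, 1.0, -0.001], [-0.0, -0.001, -1.0]]
force: [0.1, -0.7, -0.4]
finger_gap: 85.4
gripper_force: 0.0
```

Run:
```python
from h import *
print(env.get_obs()["tcp_pos"])
f=save("wrist","pics/w6.png")
for X in ([528.6,-181.8,50],[535.7,-57.9,124],[535.7,-57.9,60]): print(proj(f,[X]))
i=cv2.imread("pics/w6.png"); cv2.imwrite("pics/w6b.png",cv2.resize(i[110:350,130:450],(800,600),interpolation=cv2.INTER_CUBIC))
```

```text
[ 527.86687858 -105.88300137  243.37941362]
[[196.5045638  203.38831566]]
[[353.68513511 241.44512462]]
[[336.74562131 214.50604203]]
```

View pics/w6b.png

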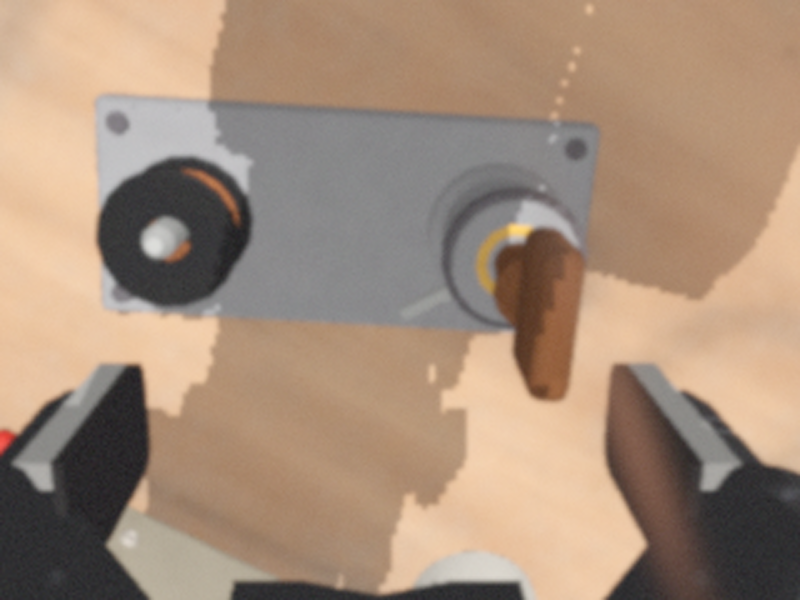

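The last picture shows the reel seated, with the spindle through its bore at crop (162,238). The post ring is centred at (512,257), the tab runs (448,295)→(403,313), and the head's top right edge runs (583,255)→(568,385).

Run:
```python
from h import *
f=ld("pics/w6.npy"); p=lambda x,y:(130+x*.4,110+y*.4)
w=lambda n,x,y,z:print(n,onz(f,p(x,y),z))
w("reel",173,232,50);w("sp",160,238,64)
w("ring",512,257,60);w("bush",514,255,60);w("tabroot",448,295,57);w("tabtip",403,313,57)
w("edge a",583,255,124);w("edge b",568,385,124);w("end near",556,232,124);w("end far",545,398,124)
g=f["color"].astype(int);hsv=cv2.cvtColor(f["color"],cv2.COLOR_RGB2HSV)
for y in range(205,270,5):
  print(y,[tuple(g[y,x]) and int(g[y,x].sum()) for x in range(330,368,2)], int(0))
# model outlines check
for c in ([536,-58],):
  for th in (0,-.06,-.12):
    u=np.array([np.cos(th),np.sin(th)]);v=np.array([-u[1],u[0]])
    P=[[*(np.array(c)+a*22*u+b*6*v),z] for z in(124,92) for a,b in((-1,-1),(1,-1),(1,1),(-1,1))]
    q=proj(f,P);print(th,((q-[130,110])/.4).round().tolist())
```

```text
reel [ 528.1 -179.4   50. ]
sp [ 526.6 -180.1   64. ]
ring [534.2 -59.7  60. ]
bush [533.4 -59.   60. ]
tabroot [549.1 -81.2  57. ]
tabtip [556.  -97.1  57. ]
edge a [515.3 -53.1 124. ]
edge b [552.1 -54.4 124. ]
end near [509.2 -60.5 124. ]
end far [555.9 -60.5 124. ]
205 [421, 438, 547, 559, 535, 367, 194, 205, 210, 231, 238, 259, 288, 409, 523, 475, 401, 375, 381] 0
210 [266, 198, 190, 194, 187, 185, 190, 201, 211, 216, 229, 239, 250, 257, 294, 319, 355, 378, 379] 0
215 [184, 188, 207, 218, 198, 179, 192, 203, 206, 234, 248, 249, 265, 320, 329, 318, 322, 359, 390] 0
220 [216, 215, 235, 230, 205, 179, 198, 197, 206, 221, 236, 247, 274, 319, 333, 326, 350, 471, 524] 0
225 [223, 230, 230, 213, 174, 175, 186, 184, 199, 226, 245, 307, 335, 333, 339, 332, 398, 514, 527] 0
230 [222, 228, 225, 210, 176, 186, 190, 191, 198, 221, 246, 312, 324, 339, 331, 335, 448, 536, 546] 0
235 [319, 241, 228, 191, 181, 187, 192, 195, 220, 281, 315, 324, 329, 325, 330, 363, 533, 572, 576] 0
240 [315, 305, 278, 215, 177, 188, 187, 195, 224, 285, 309, 314, 314, 321, 318, 434, 566, 580, 580] 0
245 [563, 564,
[... 196 characters left out ...]
83, 581, 564, 403, 207, 191, 228, 278, 305, 304, 306, 307, 308, 297, 425, 566, 577, 583, 580] 0
260 [595, 593, 588, 571, 434, 225, 249, 284, 301, 312, 309, 313, 308, 315, 473, 569, 569, 570, 568] 0
265 [610, 602, 599, 598, 587, 452, 245, 233, 223, 237, 301, 325, 318, 371, 536, 571, 564, 564, 556] 0
0 [[541.0, 250.0], [532.0, 405.0], [575.0, 405.0], [587.0, 250.0], [519.0, 222.0], [512.0, 358.0], [550.0, 358.0], [559.0, 222.0]]
-0.06 [[546.0, 249.0], [527.0, 404.0], [570.0, 406.0], [592.0, 252.0], [523.0, 221.0], [508.0, 357.0], [546.0, 359.0], [563.0, 223.0]]
-0.12 [[552.0, 248.0], [522.0, 402.0], [566.0, 407.0], [597.0, 253.0], [528.0, 220.0], [504.0, 355.0], [541.0, 360.0], [568.0, 225.0]]
```

>>> jog_arm([
  [1, [0.03, 0.188, 0], [0, 0, -0.01]],
  [1, [0.03, 0.188, 0], [0, 0, -0.01]],
  [1, [0.03, 0.188, -0.1], [0, 0, -0.01]],
  [1, [0.03, 0.188, -0.2], [0, 0, -0.01]],
  [1, [0.03, 0.188, -0.294], [0, 0, -0.01]],
  [1, [0.03, 0.188, -0.294], [0, 0, -0.01]],
  [1, [0.03, 0.188, -0.294], [0, 0, -0.01]],
])

```text
time: 10.8
tcp_pos: [535.3, -60.1, 169.5]
tool_rot: [[-0.998, 0.064, -0.001], [0.064, 0.998, -0.0], [0.001, -0.0, -1.0]]
force: [0.4, -0.7, 0.8]
finger_gap: 85.1
gripper_force: 0.0
```

Run:
```python
from h import *
o=env.get_obs();print(o["tcp_pos"],o["force"],o["torque"],np.degrees(np.arctan2(*o["tool_rot"][1::-1,0])))
from scipy.optimize import minimize
def tabfit(fn,c0,zz=57):
  f=ld(fn);g=cv2.GaussianBlur(f["color"].astype(np.float32).sum(2),(0,0),.7)
  def s(p):
    th,cx,cy=p;u=np.array([np.cos(th),np.sin(th)]);v=np.array([-u[1],u[0]]);r=np.arange(28,42,1.)
    L=lambda o:np.mean(cv2.remap(g,*[a.astype(np.float32).reshape(1,-1) for a in proj(f,[[*(np.array([cx,cy])+k*u+o*v),zz] for k in r]).T],1))
    return L(0)+.5*L(1.2)+.5*L(-1.2)-L(5)-L(-5)
  best=[max((s((np.radians(a),c0[0],c0[1])),a) for a in np.arange(-85,-35,.5))]
  return best
for c in ((535.7,-58),(534.2,-59.7),(534,-58.5)): print(c,tabfit("pics/w1.npy",c),tabfit("pics/w6.npy",c),tabfit("pics/top0.npy",c))
```

```text
[535.25226766 -60.08169691 169.5459225 ] [ 0.43593963 -0.69213595  0.76551952] [-0.00796264  0.01381415 -0.031369  ] 176.34420879058965
(535.7, -58) [(np.float32(73.771484), np.float64(-62.0))] [(np.float32(93.59741), np.float64(-62.0))] [(np.float32(132.37201), np.float64(-63.0))]
(534.2, -59.7) [(np.float32(73.95938), np.float64(-58.5))] [(np.float32(93.18503), np.float64(-58.5))] [(np.float32(129.31454), np.float64(-59.5))]
(534, -58.5) [(np.float32(72.43063), np.float64(-59.0))] [(np.float32(92.50815), np.float64(-59.0))] [(np.float32(134.77286), np.float64(-60.0))]
```

>>> jog_arm([
  [-1, [0, 0.003, 0], [0, 0, 0]],
  [-1, [0, 0.003, 0], [0, 0, 0]],
  [-1, [0, 0.003, 0], [0, 0, 0]],
  [-1, [0, 0.003, 0], [0, 0, 0]],
  [-1, [0, 0.003, 0], [0, 0, 0]],
  [-1, [0, 0.003, 0], [0, 0, 0]],
  [-1, [0, 0.003, 0], [0, 0, 0]],
  [-1, [0, 0.003, 0], [0, 0, 0]],
], grip_force=30)

```text
time: 11.6
tcp_pos: [535.7, -57.9, 170.3]
tool_rot: [[-0.998, 0.063, 0.001], [0.063, 0.998, 0.001], [-0.0, 0.001, -1.0]]
force: [0.2, 3.6, 4.9]
finger_gap: 11.5
gripper_force: 33.7
```

>>> jog_arm([
  [-1, [0, 0, 0], [0, 0, 0]],
  [-1, [0, 0, 0], [0, 0, 0]],
  [-1, [0, 0, 0], [0, 0, 0]],
  [-1, [0, 0, 0], [0, 0, 0]],
], grip_force=30)

```text
time: 12.0
tcp_pos: [535.7, -58.0, 170.3]
tool_rot: [[-0.998, 0.063, 0.001], [0.063, 0.998, 0.001], [-0.0, 0.001, -1.0]]
force: [-1.6, 4.5, 5.3]
finger_gap: 11.4
gripper_force: 33.9
```

```bash
cat > st.py <<'E'
from h import *
o=env.get_obs();print(o["time"],o["tcp_pos"].round(2),o["force"].round(2),o["torque"].round(3),np.degrees(np.arctan2(*o["tool_rot"][1::-1,0])).round(2),o["finger_gap"],o["gripper_force"])
E
python3 st.py
```

```text
12.0 [535.68 -57.96 170.31] [-1.59  4.48  5.3 ] [0.674 0.111 0.033] 176.38 11.411751805779947 33.91125440597534
```

>>> jog_arm([
  [-1, [0, 0.002, 0], [0, 0, 0]],
  [-1, [0, 0.002, 0], [0, 0, 0]],
  [-1, [0, 0.002, 0], [0, 0, 0]],
  [-1, [0, 0.002, 0], [0, 0, 0]],
], grip_force=100)

```text
time: 12.4
tcp_pos: [535.7, -57.9, 170.3]
tool_rot: [[-0.998, 0.063, 0.001], [0.063, 0.998, -0.0], [-0.001, 0.0, -1.0]]
force: [-0.5, 3.4, 4.9]
finger_gap: 9.9
gripper_force: 99.4
```

>>> jog_arm([
  [-1, [0, 0, -0.004], [0, 0, 0]],
  [-1, [0, 0, -0.004], [0, 0, 0]],
  [-1, [0, 0, -0.004], [0, 0, 0]],
])

```text
time: 12.7
tcp_pos: [535.7, -57.9, 169.2]
tool_rot: [[-0.998, 0.063, 0.001], [0.063, 0.998, -0.0], [-0.001, 0.0, -1.0]]
force: [-0.2, 3.0, 5.8]
finger_gap: 10.4
gripper_force: 99.5
```

>>> jog_arm([
  [-1, [0, 0.001, -0.003], [0, 0, 0]],
  [-1, [0, 0.001, -0.005], [0, 0, 0]],
  [-1, [0, 0.001, -0.005], [0, 0, 0]],
])

```text
time: 13.0
tcp_pos: [535.7, -57.9, 168.0]
tool_rot: [[-0.998, 0.063, 0.001], [0.063, 0.998, -0.0], [-0.001, -0.0, -1.0]]
force: [-0.9, 2.4, 5.8]
finger_gap: 10.2
gripper_force: 99.5
```

>>> jog_arm([
  [-1, [0, 0.001, -0.003], [0, 0, 0]],
  [-1, [0, 0.001, -0.005], [0, 0, 0]],
  [-1, [0, 0.001, -0.005], [0, 0, 0]],
])

```text
time: 13.3
tcp_pos: [535.7, -57.8, 166.8]
tool_rot: [[-0.998, 0.063, 0.001], [0.063, 0.998, -0.001], [-0.001, -0.001, -1.0]]
force: [-0.2, 2.0, 5.7]
finger_gap: 10.3
gripper_force: 99.6
```

>>> jog_arm([
  [-1, [0, 0.001, -0.003], [0, 0, 0]],
  [-1, [0, 0.001, -0.005], [0, 0, 0]],
  [-1, [0, 0.001, -0.005], [0, 0, 0]],
])

```text
time: 13.6
tcp_pos: [535.7, -57.8, 165.6]
tool_rot: [[-0.998, 0.063, 0.001], [0.063, 0.998, -0.001], [-0.001, -0.001, -1.0]]
force: [-1.0, 1.5, 5.4]
finger_gap: 10.6
gripper_force: 99.6
```

>>> jog_arm([
  [-1, [0, 0.001, -0.003], [0, 0, 0]],
  [-1, [0, 0.001, -0.005], [0, 0, 0]],
  [-1, [0, 0.001, -0.005], [0, 0, 0]],
])

```text
time: 13.9
tcp_pos: [535.7, -57.8, 164.3]
tool_rot: [[-0.998, 0.063, 0.001], [0.063, 0.998, -0.002], [-0.001, -0.002, -1.0]]
force: [-0.2, -0.4, 5.9]
finger_gap: 10.4
gripper_force: 99.6
```

>>> jog_arm([
  [-1, [0, 0, -0.003], [0, 0, 0]],
  [-1, [0, 0, -0.005], [0, 0, 0]],
  [-1, [0, 0, -0.005], [0, 0, 0]],
])

```text
time: 14.2
tcp_pos: [535.7, -57.8, 163.0]
tool_rot: [[-0.998, 0.062, 0.001], [0.062, 0.998, -0.002], [-0.001, -0.002, -1.0]]
force: [-0.8, 0.6, 5.2]
finger_gap: 10.3
gripper_force: 99.6
```

>>> jog_arm([
  [-1, [0, 0, -0.003], [0, 0, 0]],
  [-1, [0, 0, -0.005], [0, 0, 0]],
  [-1, [0, 0, -0.005], [0, 0, 0]],
])

```text
time: 14.5
tcp_pos: [535.7, -57.8, 161.8]
tool_rot: [[-0.998, 0.063, 0.001], [0.063, 0.998, -0.002], [-0.001, -0.002, -1.0]]
force: [-1.3, 0.3, 5.3]
finger_gap: 10.4
gripper_force: 99.6
```

>>> jog_arm([
  [-1, [0, 0, -0.003], [0, 0, 0]],
  [-1, [0, 0, -0.005], [0, 0, 0]],
  [-1, [0, 0, -0.005], [0, 0, 0]],
])

```text
time: 14.8
tcp_pos: [535.7, -57.7, 160.5]
tool_rot: [[-0.998, 0.062, 0.001], [0.062, 0.998, -0.002], [-0.001, -0.002, -1.0]]
force: [-0.8, 0.6, 5.6]
finger_gap: 10.0
gripper_force: 99.6
```

>>> jog_arm([
  [-1, [0, 0, -0.003], [0, 0, 0]],
  [-1, [0, 0, -0.005], [0, 0, 0]],
  [-1, [0, 0, -0.005], [0, 0, 0]],
])

```text
time: 15.1
tcp_pos: [535.7, -57.8, 159.3]
tool_rot: [[-0.998, 0.062, 0.001], [0.062, 0.998, -0.002], [-0.001, -0.002, -1.0]]
force: [-1.2, -0.0, 5.6]
finger_gap: 10.3
gripper_force: 99.6
```

>>> jog_arm([
  [-1, [0, 0, -0.003], [0, 0, 0]],
  [-1, [0, 0, -0.005], [0, 0, 0]],
  [-1, [0, 0, -0.005], [0, 0, 0]],
])

```text
time: 15.4
tcp_pos: [535.7, -57.8, 158.1]
tool_rot: [[-0.998, 0.062, 0.001], [0.062, 0.998, -0.002], [-0.001, -0.002, -1.0]]
force: [-0.2, -0.4, 5.9]
finger_gap: 10.5
gripper_force: 99.7
```

>>> jog_arm([
  [-1, [0, 0, -0.003], [0, 0, 0]],
  [-1, [0, 0, -0.005], [0, 0, 0]],
  [-1, [0, 0, -0.005], [0, 0, 0]],
])

```text
time: 15.7
tcp_pos: [535.7, -57.7, 157.4]
tool_rot: [[-0.998, 0.062, 0.0], [0.062, 0.998, -0.002], [-0.001, -0.002, -1.0]]
force: [-1.8, 1.0, 8.7]
finger_gap: 10.3
gripper_force: 100.1
```

>>> jog_arm([
  [-1, [0, 0, -0.003], [0, 0, 0]],
  [-1, [0, 0, -0.003], [0, 0, 0]],
  [-1, [0, 0, -0.003], [0, 0, 0]],
])

```text
time: 16.0
tcp_pos: [535.8, -57.8, 157.0]
tool_rot: [[-0.998, 0.062, 0.0], [0.062, 0.998, -0.002], [-0.0, -0.002, -1.0]]
force: [-2.7, 1.2, 11.0]
finger_gap: 10.3
gripper_force: 100.5
```

>>> jog_arm([
  [-1, [0, 0, -0.003], [0, 0, 0]],
  [-1, [0, 0, -0.003], [0, 0, 0]],
  [-1, [0, 0, -0.003], [0, 0, 0]],
])

```text
time: 16.3
tcp_pos: [535.8, -57.8, 156.6]
tool_rot: [[-0.998, 0.062, 0.0], [0.062, 0.998, -0.002], [-0.0, -0.002, -1.0]]
force: [-4.0, 0.5, 13.2]
finger_gap: 10.1
gripper_force: 100.8
```

>>> jog_arm([
  [-1, [0, 0, 0], [0, 0, -0.009]],
  [-1, [0, 0, 0], [0, 0, -0.018]],
  [-1, [0, 0, 0], [0, 0, -0.028]],
  [-1, [0, 0, 0], [0, 0, -0.028]],
])

```text
time: 16.7
tcp_pos: [535.8, -57.7, 156.6]
tool_rot: [[-0.971, 0.237, 0.0], [0.237, 0.971, -0.002], [-0.001, -0.001, -1.0]]
force: [-3.1, 1.7, 12.7]
finger_gap: 10.5
gripper_force: 100.7
```

```bash
python3 st.py
```

```text
16.7 [535.77 -57.69 156.58] [-3.14  1.74 12.73] [0.215 0.628 0.013] 166.28 10.523466763303404 100.69416761398315
```

>>> jog_arm([
  [-1, [0, 0, -0.001], [0, 0, -0.009]],
  [-1, [0, 0, -0.001], [0, 0, -0.018]],
  [-1, [0, 0, -0.001], [0, 0, -0.028]],
])

```text
time: 17.0
tcp_pos: [535.8, -57.6, 156.6]
tool_rot: [[-0.914, 0.405, 0.0], [0.405, 0.914, -0.001], [-0.001, -0.001, -1.0]]
force: [-5.4, 2.1, 14.8]
finger_gap: 10.4
gripper_force: 101.0
```

```bash
python3 st.py
```

```text
17.0 [535.81 -57.62 156.59] [-5.41  2.05 14.81] [0.309 0.656 0.033] 156.13 10.437234248459912 100.97341418266296
```

>>> jog_arm([
  [-1, [-0.002, 0, 0], [0, 0, -0.009]],
  [-1, [-0.002, 0, 0], [0, 0, -0.018]],
  [-1, [-0.002, 0, 0], [0, 0, -0.028]],
  [-1, [-0.002, 0, 0], [0, 0, -0.036]],
  [-1, [-0.002, 0, 0], [0, 0, -0.042]],
])

```text
time: 17.5
tcp_pos: [535.8, -57.5, 156.6]
tool_rot: [[-0.778, 0.629, 0.001], [0.629, 0.778, -0.001], [-0.002, -0.0, -1.0]]
force: [-2.1, 2.2, 12.6]
finger_gap: 10.4
gripper_force: 100.8
```

```bash
python3 st.py
```

```text
17.5 [535.76 -57.5  156.58] [-2.15  2.16 12.62] [0.313 0.567 0.074] 141.05 10.43157247971264 100.7658326625824
```

>>> jog_arm([
  [-1, [0, 0, -0.001], [0, 0, -0.009]],
  [-1, [0, 0, -0.001], [0, 0, -0.018]],
  [-1, [0, 0, -0.001], [0, 0, -0.028]],
  [-1, [0, 0, -0.001], [0, 0, -0.036]],
  [-1, [0, 0, -0.001], [0, 0, -0.046]],
  [-1, [0, 0, -0.001], [0, 0, -0.056]],
  [-1, [0, 0, -0.001], [0, 0, -0.058]],
  [-1, [0, 0, -0.001], [0, 0, -0.058]],
])

```text
time: 18.3
tcp_pos: [535.9, -57.4, 156.6]
tool_rot: [[-0.504, 0.864, 0.002], [0.864, 0.504, -0.001], [-0.002, 0.001, -1.0]]
force: [-4.0, 1.4, 13.8]
finger_gap: 10.4
gripper_force: 101.0
```

```bash
python3 st.py
python3 - <<'E'
from h import *
f=save("wrist","pics/w7.png")
for c in ((535.8,-57.6),(535,-58.5)):
  g=cv2.GaussianBlur(f["color"].astype(np.float32).sum(2),(0,0),.7); res=[]
  for a in np.arange(-80,-40,.5):
    th=np.radians(a);u=np.array([np.cos(th),np.sin(th)]);v=np.array([-u[1],u[0]])
    L=lambda o:np.mean(cv2.remap(g,*[q.astype(np.float32).reshape(1,-1) for q in proj(f,[[*(np.array(c)+k*u+o*v),57] for k in np.arange(28,42,1.)]).T],1))
    res.append((L(0)+.5*L(1.2)+.5*L(-1.2)-L(5)-L(-5),a))
  print(c,max(res),proj(f,[[c[0]+43*.49,c[1]-43*.87,57]]))
E
```

```text
18.3 [535.9  -57.39 156.57] [-3.95  1.42 13.78] [ 0.346  0.497 -0.008] 120.24 10.389990444902697 100.98290920257568
(535.8, -57.6) (np.float32(50.239), np.float64(-54.5)) [[279.62797097 303.30023704]]
(535, -58.5) (np.float32(96.651886), np.float64(-80.0)) [[277.82163955 303.82054739]]
```

>>> jog_arm([
  [1, [0, 0, 0], [0, 0, 0]],
  [1, [0, 0, 0], [0, 0, 0]],
  [1, [0, 0, 0], [0, 0, 0]],
  [1, [0, 0, 0], [0, 0, 0]],
  [1, [0, 0, 0], [0, 0, 0]],
  [1, [0, 0, 0], [0, 0, 0]],
])

```text
time: 18.95
tcp_pos: [534.8, -57.0, 154.1]
tool_rot: [[-0.503, 0.864, -0.0], [0.864, 0.503, -0.0], [0.0, -0.0, -1.0]]
force: [0.1, 0.9, -0.3]
finger_gap: 85.6
gripper_force: 0.0
```

>>> jog_arm([
  [1, [0, 0, 0.1], [0, 0, 0.01]],
  [1, [0, 0, 0.25], [0, 0, 0.03]],
  [1, [0, 0, 0.4], [0, 0, 0.05]],
  [1, [0, -0.2, 0.45], [0, 0, 0.07]],
  [1, [0, -0.2, 0.45], [0, 0, 0.1]],
  [1, [0, -0.2, 0.45], [0, 0, 0.13]],
  [1, [0, -0.2, 0.45], [0, 0, 0.157]],
  [1, [0, -0.2, 0.45], [0, 0, 0.157]],
])

```text
time: 19.75
tcp_pos: [534.8, -107.1, 266.9]
tool_rot: [[-0.999, 0.052, -0.0], [0.052, 0.999, -0.0], [0.0, -0.0, -1.0]]
force: [-0.4, 0.5, -0.1]
finger_gap: 85.4
gripper_force: 0.0
```

```bash
python3 st.py
cat > chk.py <<'E'
from h import *
f=save("wrist","pics/w8.png");c=f["color"]
hsv=cv2.cvtColor(c,cv2.COLOR_RGB2HSV)
P=proj(f,[[535.7,-58,110.]])[0];print("head exp",P)
b=c.astype(int);m=((b[...,0]-b[...,2]>25)&(b.sum(2)<400)).astype(np.uint8)
x,y=P.astype(int);k=np.zeros_like(m);k[y-50:y+50,x-50:x+50]=m[y-50:y+50,x-50:x+50]
# compare with rendered silhouettes of the head over angle (IoU)
best=[]
from itertools import product
for a,dx,dy in product(np.arange(-90,1,2.),(-2,0,2),(-2,0,2)):
  th=np.radians(a);u=np.array([np.cos(th),np.sin(th)]);v=np.array([-u[1],u[0]])
  q=[[*(np.array([535+dx,-59+dy])+s*22*u+w*6*v),z] for z in(110.5,78.5) for s in(-1,1) for w in(-1,1)]
  r=np.zeros_like(m);cv2.fillConvexPoly(r,cv2.convexHull(proj(f,q).astype(np.float32)).astype(np.int32),1)
  best.append(((r&k).sum()/(r|k).sum(),a,dx,dy))
print(sorted(best)[-5:])
g=cv2.GaussianBlur(c.astype(np.float32).sum(2),(0,0),.7)
for cc in ((535.7,-58),(534.2,-59.7)):
  res=[]
  for a in np.arange(-85,-35,.5):
    th=np.radians(a);u=np.array([np.cos(th),np.sin(th)]);v=np.array([-u[1],u[0]])
    L=lambda o:np.mean(cv2.remap(g,*[q.astype(np.float32).reshape(1,-1) for q in proj(f,[[*(np.array(cc)+k2*u+o*v),57] for k2 in np.arange(28,42,1.)]).T],1))
    res.append((L(0)+.5*L(1.2)+.5*L(-1.2)-L(5)-L(-5),a))
  print(cc,max(res))
E
python3 chk.py
```

```text
19.75 [ 534.81 -107.15  266.86] [-0.43  0.46 -0.14] [ 0.027 -0.062  0.058] 177.01 85.39994796476148 0.0
head exp [344.73563603 212.21501995]
[(np.float64(0.544689378757515), np.float64(-56.0), -2, 2), (np.float64(0.5452699959399107), np.float64(-60.0), -2, 2), (np.float64(0.5454175152749491), np.float64(-62.0), 0, 0), (np.float64(0.5470327008477998), np.float64(-58.0), -2, 2), (np.float64(0.5475223395613322), np.float64(-58.0), 0, 0)]
(535.7, -58) (np.float32(95.012085), np.float64(-62.0))
(534.2, -59.7) (np.float32(95.40982), np.float64(-58.5))
```

```bash
python3 -c "
from station import env
print(env.close_job())"
```

```text
the job is handed in; nothing more can be done
None
```

I handed the job in at about 20 s; the judge's result was not returned. The reel sits released on the spindle. The peg was turned under about 13–15 N and held when released, at about −60° against my estimate of −58.5 to −62° for the tab, within the 8° allowed.

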